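# Zero the turns counter of a watch winder

## Task

Reset the watch winder's turns counter: turn the bar knob in the middle of its sloped dial counter-clockwise until the counter hand that it pushes along is right up against the zero stop, easing it home gently without forcing the hand against the stop. Then back the knob off clockwise by about a quarter turn, so that the hand, left at zero, is free to count again, and let go. Leave the things standing around the winder where they are.

Things in the scene. Friction and masses are not known exactly. Their poses are not given: they have to be found in the camera images.
- winder: dark wooden watch winder, fixed, its dial turned away from the robot; 150 mm wide (y), from x = -63 to +162 mm; origin at the underside below the dial centre, z up. Its front is a sloped face 138 x 150 mm tilted 25 degrees, looking up and to the winder's -x: normal (-0.423, 0, 0.906), uphill (top of the dial) (0.906, 0, 0.423) in its frame. Behind x = +62 mm: drum compartment, 112 mm high
- dial_center (a point): centre of the dial on the face, 85 mm above the ledge, winder's axes; hand and knob turn about the face's normal through it. The dial is 120 mm across; its bezel stands 12 mm off the face. A fixed clear window covers hand and drive pin, its outer side 11 mm off the face: only the knob can be touched
- knob_grip (a point): point on the turning axis 34 mm off the face along its normal (23 mm above the window), where the knob is best gripped: tool axis along the normal, fingers closing across the bar. Its axes turn with the knob: z is the face's normal; the bar and its nose point along (-0.707, 0.707, 0) of these axes
- reset_knob (a joint): angle of the black bar knob (bar 44 mm long, 12 mm across its flats, 14 to 45 mm off the face; a low nose 9 mm long, 5 mm wide at one end). Grows clockwise seen from outside the face; at 0 the nose points 135 degrees counter-clockwise from the dial's top (towards zero_mark), at 2.36 to the top. Stays where left (friction 0.06 N m); own limits -0.6 and 5.0, past the hand's travel
- drive_pin (a point): steel pin 6 mm across under the window, fixed to the knob on the nose's side, 30 mm from the axis; the point is its middle, axes as knob_grip. Turned counter-clockwise it meets the hand's clockwise flank when the nose is still about 0.2 rad from the hand, then pushes the hand along; turned clockwise it leaves the hand behind
- counter_hand: flat dark steel hand under the window, 6 mm wide, its end 50 mm from the axis; origin on the axis at the face; z is the face's normal; it points along (-0.707, 0.707, 0) of its own axes. Starts clockwise of zero, with the drive pin farther clockwise; stays where left. A small steel post beside zero is its stop
- pointer_tip (a point): middle of the hand's outer end, 50 mm from the axis
- zero_mark (a point): fixed point on the dial where pointer_tip lies when the hand is against its zero stop, at the lower left of the dial seen by someone facing it (135 degrees counter-clockwise from the top)
- spray_bottle: closed glass spray bottle, 48 mm across, 125 mm high, loose bystander, origin at the underside
- bowl: small blue ceramic bowl, 110 mm across, 45 mm high, loose bystander, origin at the underside
- jewellery_stand: wooden T-shaped jewellery stand, foot 90 mm across, 134 mm high, upper arm 122 mm long along its y, loose bystander, origin at the underside
- watch_case: steel watch case, 85 x 75 x 40 mm, loose bystander, origin at the underside
- bangle: brass bangle lying flat, 68 mm across, 12 mm high, loose bystander, origin at the underside centre
- hanger_clip: spring clip on a fixed foot holding a plastic hanger hook, foot 50 x 70 mm, 125 mm high, fixed bystander, origin at the underside

How it is judged:
On the way, in this order (a step that is already met when the one before it is completed fails the run):
1. the counter hand has been brought against its zero stop (distance between pointer_tip and zero_mark below 0.003 m), for 0.2 s.
2. the knob is backed off clockwise about a quarter turn and the hand is still at zero (distance between pointer_tip and zero_mark below 0.003 m and value of joint reset_knob between 0.9 and 2.6 rad), for 0.2 s.
At the end, for the whole second after the job is handed in: The hand's tip is within 3 mm of zero_mark (about 3.5 degrees of the stop), the knob stands backed off by between 40 and 135 degrees clockwise from where its pin pushed the hand home (joint 0.90 to 2.60 rad) and is at rest (all of step 2 and velocity of joint reset_knob between -0.1 and 0.1 rad/s); the robot touches nothing.
It fails at once if the hand is forced: the drive pin presses on it with more than 30 N (0.9 N m at the knob) (contact force between reset_knob and counter_hand above 30 N).
It fails at once if a bystander is moved by more than 20 mm (distance of any of spray_bottle, bowl, jewellery_stand, watch_case, bangle from where it was at the start of the episode above 0.02 m).
It also fails if it takes over 58 s, if anything falls off the work surface, if the arm or the gripper's body presses on something with over 40 N, if the wrist force passes 120 N, or if a joint passes its speed limit or range.

## Robot

A 6-joint arm with a two-finger parallel gripper is mounted at the origin on the work surface. World frame = base frame: x ahead of the robot, y to its left, z up, the work surface at z = 0. Lengths are in m, angles in rad, forces in N, time in s.
With the tool pointing down it reaches from about 0.425 to 0.95 m from the base axis. Payload 3.5 kg.
Tool frame: the origin (TCP) lies at the very end of the fingers, on their centre line; the grasp point (between the pads) lies 19 mm behind it (ctrl.pinch_z is the distance from the TCP to the grasp point, in m); z points along the fingers, y is the line along which they close (so a half turn about z gives the same grasp; the last joint's range is limited). The gripper opens to 85 mm and grips with 20 to 120 N. Pads are 22 mm wide; open, the fingers measure 114 mm over their backs; the gripper's body (76 mm by 85 mm) begins 54 mm behind the grasp point. The pads swing forward as they close: fully open they stand 13 mm farther back than shut.
Start: joints at [1.179, 0.286, 1.577, -0, 1.279, -0.15], TCP at [0.162, 0.655, 0.231] pointing down, gripper open.
Joint ranges: [-2.77, 2.77], [-0.9, 2.22], [0.21, 2.48], [-1.53, 4.67], [0.24, 2.81], [-2.84, 2.84]. Speed limits (rad/s): [2.79, 2.79, 3.14, 3.14, 3.14, 3.14].

## Interface

Orientations are given as a unit quaternion [x, y, z, w].
In Python, from plant import ctrl gives the robot as it stands. The module is installed in compiled form; this text tells all that it offers.
- The arm moves only by the shell command python3 -m crank 'ROWS' [OPENING] [FORCE]. ROWS is JSON, a list of rows, each a list of 6 numbers: the shift along the tool's x, y, z in cm, then the turn, a rotation vector about the tool's x, y, z in rad. In form: [[tx, ty, tz, rx, ry, rz], ...]. A call has 1 to 10 rows; each row is the pose to reach, as a shift and turn from the pose commanded when the call began, along the tool's axes at that moment; what a row does not reach only later rows make up. A row lasts 1/10 s, in which the tool goes at most 50 mm and 8.59 degrees, less where a joint would pass 70% of its speed; a pose out of reach is approached as far as the arm can. A call with a gripper value outside its range is refused whole. OPENING is the opening, from 0 (shut) to 1 (fully open), set as the call begins (- or left out, the last holds). The fingers move at their own pace and stop on an object; FORCE is the grip in N (left out, the last holds). Time passes only in rows, so rows that repeat a pose let the fingers close. It gives the time, the measured TCP pose, the force, the opening and the grip force at its end, in the units of the state.
- ctrl.get_state(): the state, without advancing time (a new reading comes with each control period).
- ctrl.read_camera(name): name is "side" or "top" or "wrist"; returns (picture, depth): 384x512x3 uint8, blue, green, red; 384x512 float32, m along the optical axis (not along the pixel's ray), 0 where there is no reading.
- ctrl.camera_info(name): a dict with "K" (3x3 intrinsics, pixels), "origin" and "orientation" of the camera in the world. Camera axes: x right, y down, z forward; pixel columns grow to the right and rows downward; lengths in m; the calibration is good to about 2 mm. A picture is of the moment at which its call begins: read the wrist's pose just before it. camera_info takes no time and is no camera call; for the wrist camera it gives the pose at the moment of the call.
- ctrl.sign_off(): hands the job in; it is judged then, once.
The state is a dict: "time": time; "qpos": joint angles; "dq": joint speeds; "joint_efforts": joint torques, N m; "eef_pos": TCP position; "tcp_rot": TCP orientation; "contact_force": force on the tool from outside, world axes, zero at the start; "wrist_torque": the same for the moment, N m; "opening": opening from 0.0 (shut) to 1.0 (fully open); "finger_force": force on a finger pad.
Only numpy, scipy, OpenCV 4.12 (cv2) and the standard library are available. Lean on these libraries where they do the work, as an engineer would, in place of code of your own. Each camera call takes 0.05 s, during which the arm holds its last target. There are 200 camera calls.

## Working session

There is one attempt and no reset: what is moved stays moved. The work goes in short steps, Python scripts to look and compute and a shell command to move; the robot and the scene stay as the last step left them, time stands still between calls to the robot, and variables do not carry over. Pictures are saved under pics/ and viewed, at most 10 in all, crops included, and the job is handed in when it is done.

```bash
mkdir -p pics; cat > h.py <<'E'
import numpy as np, cv2
from plant import ctrl
from scipy.spatial.transform import Rotation as R
def cam(n):
    i=ctrl.camera_info(n); im,d=ctrl.read_camera(n); return im,d,i
def Rm(o):
    o=np.array(o); return o if o.shape==(3,3) else R.from_quat(o).as_matrix()
def pts(d,i):
    K=np.array(i["K"]); v,u=np.mgrid[:d.shape[0],:d.shape[1]]
    p=np.stack([(u-K[0,2])/K[0,0]*d,(v-K[1,2])/K[1,1]*d,d],-1)
    return p@Rm(i["orientation"]).T+np.array(i["origin"])
E
python3 - <<'E'
from h import *
for n in("side","top"):
    im,d,i=cam(n); cv2.imwrite(f"pics/{n}0.png",im); np.savez(f"{n}0.npz",im=im,d=d,p=pts(d,i)); print(n,i)
print(ctrl.get_state())
E
```

```text
side {'K': array([[363.3326033 ,   0.        , 253.91366289],
       [  0.        , 363.3326033 , 188.80630169],
       [  0.        ,   0.        ,   1.        ]]), 'origin': array([0.45828883, 0.78407154, 0.70865247]), 'orientation': array([-0.07288396,  0.90875029, -0.40898834,  0.039867  ])}
top {'K': array([[461.11731675,   0.        , 253.35786412],
       [  0.        , 461.11731675, 194.30107612],
       [  0.        ,   0.        ,   1.        ]]), 'origin': array([0.42279672, 0.1104561 , 1.06547178]), 'orientation': array([-0.70293267,  0.7070919 , -0.04964159,  0.05867223])}
{'time': 0.1, 'qpos': array([ 1.17899509e+00,  2.87107730e-01,  1.57804405e+00, -8.84096694e-06,
        1.27858127e+00, -1.49999550e-01]), 'dq': array([-0.00030687, -0.0032645 , -0.00246014,  0.00025442,  0.00366525,
       -0.00038886]), 'joint_efforts': array([ 6.02256332e-04, -4.07298911e+01, -2.93698418e+01, -1.57244804e-04,
        3.45679378e-03, -1.21729980e-05]), 'eef_pos': array([0.16137363, 0.65481364, 0.23005777]), 'tcp_rot': array([ 1.20605188e-01,  9.92699976e-01, -1.03230128e-03, -2.82306803e-04]), 'contact_force': array([ 1.22858042, -0.36288249, -0.25580589]), 'wrist_torque': array([-0.01765673, -0.04785465,  0.0117628 ]), 'finger_force': 0.0, 'opening': 0.9977070295089684}
```

View pics/side0.png

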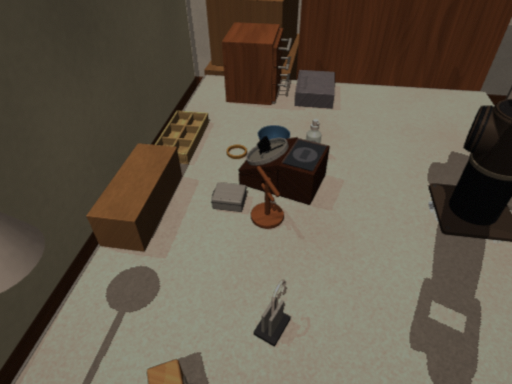

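View pics/top0.png

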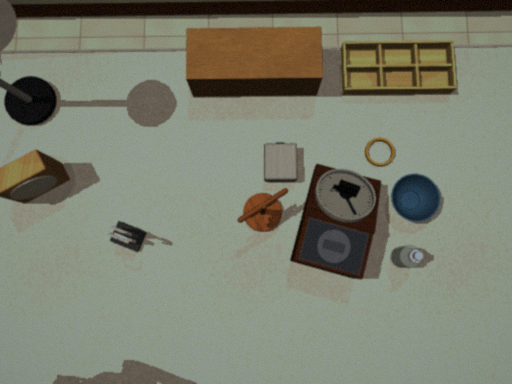

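The top view shows the winder with its dial at about (345,195) and the drum towards the robot. The stand is at (263,212), the case at (280,162), the bangle at (380,152), the bowl at (416,198) and the bottle at (410,257). Next I'll enlarge the dial and fit its plane.

```bash
python3 - <<'E'
from h import *
z=np.load("top0.npz"); im,p=z["im"],z["p"]
c=im[155:285,280:390]; cv2.imwrite("pics/topcrop.png",cv2.resize(c,None,fx=4.5,fy=4.5,interpolation=cv2.INTER_CUBIC))
z2=np.load("side0.npz"); 
c=z2["im"][110:240,200:340]; cv2.imwrite("pics/sidecrop.png",cv2.resize(c,None,fx=4.5,fy=4.5,interpolation=cv2.INTER_CUBIC))
for (u,v) in [(345,195),(330,185),(365,185),(330,210),(368,210),(352,205),(318,168),(378,180),(334,246),(305,250),(350,265),(263,212),(280,195)]: print(u,v,p[v,u].round(3))
E
```

```text
345 195 [ 0.569 -0.071  0.102]
330 185 [ 0.592 -0.042  0.092]
365 185 [ 0.594 -0.119  0.08 ]
330 210 [ 0.536 -0.036  0.114]
368 210 [ 0.536 -0.117  0.106]
352 205 [ 0.547 -0.084  0.105]
318 168 [ 0.637 -0.021  0.058]
378 180 [ 0.609 -0.153  0.058]
334 246 [ 0.461 -0.042  0.118]
305 250 [0.454 0.018 0.119]
350 265 [ 0.423 -0.073  0.118]
263 212 [0.538 0.102 0.066]
280 195 [0.565 0.067 0.131]
```

View pics/topcrop.png

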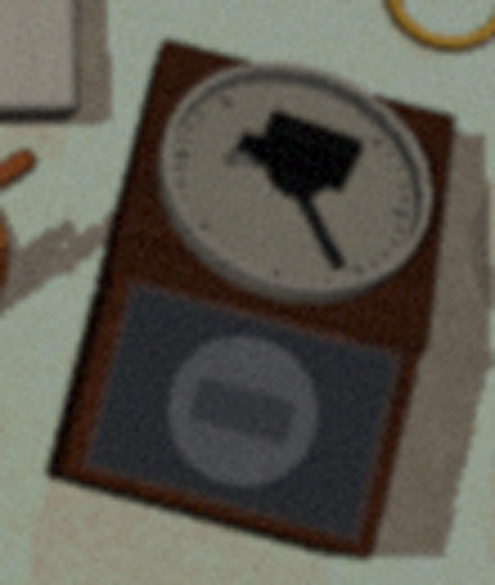

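View pics/sidecrop.png

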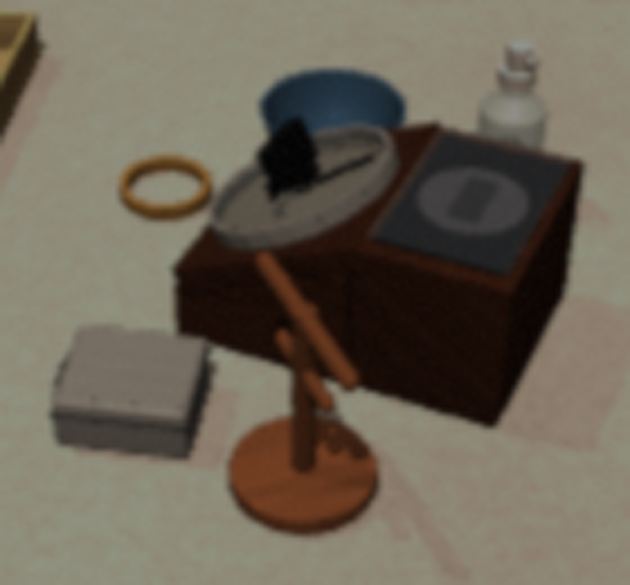

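The top crop shows the bezel centred at (297,183). The hand's tip is at (338,265), and the nose sticks out at (245,148). I'll fit the winder's yaw and the dial plane from depth.

```bash
cat > fit.py <<'E'
from h import *
P=[]
for n in("top","side"):
    z=np.load(n+"0.npz"); p=z["p"].reshape(-1,3); 
    m=(p[:,0]>.38)&(p[:,0]<.70)&(p[:,1]>-.18)&(p[:,1]<.06)&(p[:,2]>.04)&(p[:,2]<.2)&(p[:,2]<.2)
    p=p[m]; P.append(p); 
    # drum top
    t=p[(abs(p[:,2]-.117)<.008)&(p[:,0]<.49)]; print(n,len(p),"drum z",np.median(t[:,2]),cv2.minAreaRect(t[:,:2].astype(np.float32)*1000))
    # face plane ransac
    q=p[(p[:,0]>.50)]
    rng=np.random.default_rng(0);best=0
    for _ in range(1500):
        a,b,c=q[rng.choice(len(q),3,False)]; nn=np.cross(b-a,c-a); l=np.linalg.norm(nn)
        if l<1e-5: continue
        nn/=l; k=abs((q-a)@nn)<.002
        if abs(nn[2])<.8: continue
        if k.sum()>best: best=k.sum();K=k
    s=q[K]; c=s.mean(0); nn=np.linalg.svd(s-c)[2][2]; nn*=np.sign(nn[2])
    h=(q-c)@nn; print(" plane",c,nn,best,"yaw",np.degrees(np.arctan2(-nn[1],-nn[0])),"tilt",np.degrees(np.arccos(nn[2])),"inliers/hist",np.histogram(h,np.arange(-.03,.05,.004))[0])
    k=q[(h>.018)&(h<.05)]; print(" knob pts",len(k),k.mean(0),((k-c)@nn).max())
E
python3 fit.py; python3 - <<'E'
import numpy as np
z=np.load("top0.npz");p=z["p"]
for (x,y) in [(50,475),(370,555),(160,42),(455,118),(425,350),(105,280)]:
    u,v=280+x/4.5,155+y/4.5
    w=p[int(v)-3:int(v)+4,int(u)-3:int(u)+4].reshape(-1,3); print(x,y,round(u,1),round(v,1),np.median(w[w[:,2]>.04],0).round(3))
E
```

```text
top 7564 drum z 0.11654560467777031 ((461.6623840332031, -41.54192352294922), (145.7084503173828, 99.89353942871094), 74.13047790527344)
 plane [ 0.56958262 -0.07294329  0.09679987] [ 0.40647458 -0.11131816  0.90685538] 1663 yaw 164.68435656264063 tilt 24.92565739448183 inliers/hist [  31   52   83  228 1004  340  214 1665  271   38   30   40   35   31
   25   67   45    1    0]
 knob pts 204 [ 0.58281027 -0.06592496  0.12376104] 0.03827311464856195
side 3753 drum z 0.11794127272768573 ((458.751953125, -37.279876708984375), (143.33380126953125, 93.68424987792969), 76.63020324707031)
 plane [ 0.57187303 -0.06415857  0.09951287] [ 0.40479695 -0.1143787   0.90722486] 509 yaw 164.2219259655108 tilt 24.875378758936904 inliers/hist [ 71  90  84 121 351  71  58 513  27  20  19  18  21  15  20  26   5   0
   0]
 knob pts 87 [ 0.58500735 -0.06680407  0.12328293] 0.03464806061080373
50 475 291.1 260.6 [0.436 0.041 0.096]
370 555 362.2 278.3 [ 0.399 -0.095  0.112]
160 42 315.6 164.3 [ 0.642 -0.019  0.059]
455 118 381.1 181.2 [ 0.603 -0.155  0.059]
425 350 374.4 232.8 [ 0.492 -0.122  0.111]
105 280 303.3 217.2 [0.523 0.016 0.109]
```

```bash
cat > geo.py <<'E'
from h import *
yaw=np.radians(164.4); W=R.from_euler('z',yaw).as_matrix()
N=W@[-.4226,0,.9063]; U=W@[.9063,0,.4226]; 
wc=np.array([.5707,-.0686,.0982])  # on window plane (mean of both views)
def ray(i,u,v,h=0.):  # hit plane h above window
    K=np.array(i["K"]); r=Rm(i["orientation"])@[(u-K[0,2])/K[0,0],(v-K[1,2])/K[1,1],1]; o=np.array(i["origin"])
    return o+r*(((wc+N*h-o)@N)/(r@N))
def rows(T,Rt):
    s=ctrl.get_state(); A=Rm(s["tcp_rot"]); print("t",s["time"],"q",s["qpos"].round(3),"shift cm",(A.T@(T-s["eef_pos"])*100).round(2),"rotvec",R.from_matrix(A.T@Rt).as_rotvec().round(3))
def tool(ang):  # tool frame, z=-N, y = downhill turned by ang about N (ccw seen from outside)
    y=R.from_rotvec(N*ang).apply(-U); z=-N; return np.stack([np.cross(y,z),y,z],1)
E
python3 - <<'E'
from geo import *
i=ctrl.camera_info("top"); r=ray(i,280+296.5/4.5,155+184/4.5,.001); print("bezel ctr",r, "window ctr",r-N*.001)
i=ctrl.camera_info("side"); r=ray(i,200+306/4.5,110+186/4.5,.001); print("bezel ctr side",r)
for n in("top","side"):
    p=np.load(n+"0.npz")["p"].reshape(-1,3); h=(p-wc)@N; l=p-wc-np.outer(h,N)
    k=p[(h>.029)&(h<.045)&(np.linalg.norm(l,axis=1)<.04)]; m=k.mean(0); print(n,len(k),"knob top foot",m-N*((m-wc)@N),"h",(k-wc).dot(N).max())
c=np.array([.570,-.069,.098]); 
rows(c+N*(.13),tool(0))
E
```

```text
bezel ctr [ 0.56725503 -0.07290769  0.10031038] window ctr [ 0.566848   -0.07279405  0.09940408]
bezel ctr side [ 0.56599279 -0.05516267  0.10310241]
top 113 knob top foot [ 0.57288019 -0.07328883  0.09663394] h 0.03707253878114958
side 42 knob top foot [ 0.57354413 -0.07186732  0.09651404] h 0.03580528031157978
t 0.1 q [ 1.179  0.287  1.578 -0.     1.279 -0.15 ] shift cm [-62.5  -60.66   1.53] rotvec [0.336 0.35  1.573]
```

```bash
python3 - <<'E'
from geo import *
c=np.array([.570,-.073,.0975]); rows(c+N*.17,tool(0))
E
python3 -m crank '[[0,0,-7,0,0,0],[-62,-62,-7,0.336,0.35,1.573],[-62,-62,-7,0.336,0.35,1.573],[-62,-62,-7,0.336,0.35,1.573],[-62,-62,-7,0.336,0.35,1.573],[-62,-62,-7,0.336,0.35,1.573],[-62,-62,-7,0.336,0.35,1.573],[-62,-62,-7,0.336,0.35,1.573],[-62,-62,-7,0.336,0.35,1.573],[-62,-62,-7,0.336,0.35,1.573]]' 0.5
python3 - <<'E'
from geo import *
c=np.array([.570,-.073,.0975]); rows(c+N*.17,tool(0))
E
```

```text
t 0.1 q [ 1.179  0.287  1.578 -0.     1.279 -0.15 ] shift cm [-64.28 -61.1   -2.04] rotvec [0.336 0.35  1.573]
time: 1.1
eef_pos: [0.3947, 0.2685, 0.2914]
tcp_rot: [0.689, 0.701, -0.111, -0.148]
contact_force: [1.2, 0.8, 0.4]
opening: 0.499
finger_force: 0.0
t 1.1 q [ 0.302 -0.026  1.843  0.154  1.664  0.273] shift cm [-36.41  23.29  -6.84] rotvec [0.06  0.06  0.278]
```

```bash
python3 -m crank '[[-36.4,23.3,-6.8,0.06,0.06,0.278],[-36.4,23.3,-6.8,0.06,0.06,0.278],[-36.4,23.3,-6.8,0.06,0.06,0.278],[-36.4,23.3,-6.8,0.06,0.06,0.278],[-36.4,23.3,-6.8,0.06,0.06,0.278],[-36.4,23.3,-6.8,0.06,0.06,0.278],[-36.4,23.3,-6.8,0.06,0.06,0.278],[-36.4,23.3,-6.8,0.06,0.06,0.278],[-36.4,23.3,-6.8,0.06,0.06,0.278],[-36.4,23.3,-6.8,0.06,0.06,0.278]]'
python3 - <<'E'
from geo import *
c=np.array([.570,-.073,.0975]); rows(c+N*.17,tool(0))
im,d,i=cam("wrist"); print(i); print((Rm(i["orientation"]).T@N)); cv2.imwrite("pics/w1.png",im); np.savez("w1.npz",im=im,p=pts(d,i))
E
```

```text
time: 2.1
eef_pos: [0.6417, -0.0932, 0.2486]
tcp_rot: [0.777, 0.591, -0.131, -0.173]
contact_force: [0.1, 1.1, -0.4]
opening: 0.499
finger_force: 0.0
t 2.1 q [-0.297  0.461  1.361 -0.01   1.756 -0.025] shift cm [ 0.02 -0.37 -0.16] rotvec [-0.001 -0.     0.001]
{'K': array([[275.69179236,   0.        , 252.76373855],
       [  0.        , 275.69179236, 192.98783394],
       [  0.        ,   0.        ,   1.        ]]), 'origin': array([ 0.71965575, -0.04040683,  0.37757845]), 'orientation': array([ 0.96141276, -0.09986608, -0.23197381,  0.10908903])}
[-0.00182188  0.28320996 -0.9590408 ]
```

View pics/w1.png

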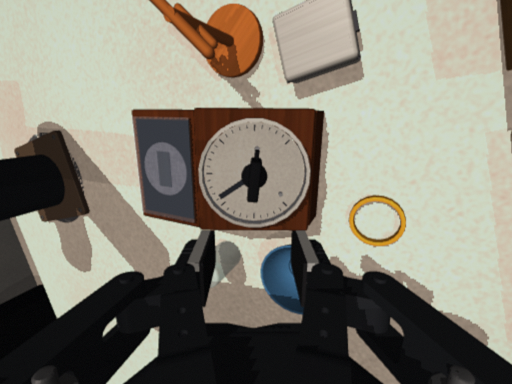

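The wrist view shows the dial centred at about (254,172), with the nose at (257,150), the hand tip at (221,196) and the stop post at (281,193). I'll rectify it for an accurate centre and angle.

```bash
cat >> geo.py <<'E'
V=np.cross(N,U)  # left seen from outside with uphill up
def rect(im,i,c,h,half=.07,s=4000):
    n=int(2*half*s); g=(np.arange(n)-n/2)/s; X,Y=np.meshgrid(g,g)  # X right, Y down
    Pw=c+N*h-X[...,None]*V-Y[...,None]*U
    q=(Pw-np.array(i["origin"]))@Rm(i["orientation"]); K=np.array(i["K"])
    return cv2.remap(im,(q[...,0]/q[...,2]*K[0,0]+K[0,2]).astype(np.float32),(q[...,1]/q[...,2]*K[1,1]+K[1,2]).astype(np.float32),cv2.INTER_CUBIC)
E
python3 - <<'E'
from geo import *
im,d,i=cam("wrist"); p=pts(d,i)
c=np.array([.570,-.073,.0975])
# plane check on window: 
f=p.reshape(-1,3); h=(f-c)@N; l=f-c-np.outer(h,N); r=np.linalg.norm(l,axis=1)
a=f[(r<.045)&(r>.03)&(abs(h)<.01)]; print("window h",np.median((a-c)@N)); s=a-a.mean(0); nn=np.linalg.svd(s)[2][2]; nn*=np.sign(nn[2]); print("N fit",nn,"N",N)
k=f[(r<.035)&(h>.027)&(h<.045)]; print(len(k),"knob top h",np.median((k-c)@N)); m=k.mean(0)-c; print("offset right,down mm",-m@V*1e3,-m@U*1e3, np.degrees(cv2.minAreaRect(np.stack([-(k-c)@V,-(k-c)@U],1).astype(np.float32))[2]*np.pi/180),cv2.minAreaRect(np.stack([-(k-c)@V*1e3,-(k-c)@U*1e3],1).astype(np.float32)))
A=rect(im,i,c,.001,.066,2800); B=rect(im,i,c,.034,.066,2800)
A=np.hstack([A,B]); A=np.clip(A.astype(float)*1.3,0,255).astype(np.uint8); print(A.shape); cv2.imwrite("pics/r1.png",A)
E
```

```text
window h -0.0007653734719619418
N fit [ 0.40705432 -0.11744602  0.90582185] N [ 0.4070325  -0.11364552  0.9063    ]
472 knob top h 0.03307014776878214
offset right,down mm 2.5660620804400276 4.848885087657054 5.874691009521484 ((1.4666213989257812, 4.829829216003418), (43.98261642456055, 12.025768280029297), 5.874691009521484)
(369, 738, 3)
```

View pics/r1.png

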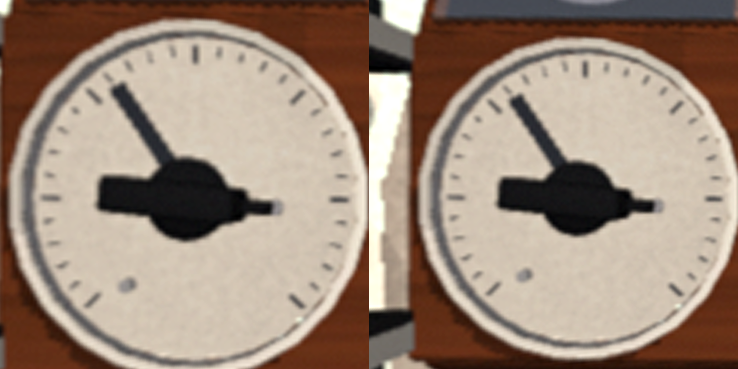

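Knob measured as a 44.0 x 12.0 mm rectangle, which matches the text, with its top 45 mm off the face. Its centre is 1.5 mm right and 4.8 mm downhill of my first guess. The nose is at 95.9° CW (joint about 4.03) and the hand at about -34° (1.77 rad from zero).

```bash
cat >> geo.py <<'E'
c0=np.array([.570,-.073,.0975]); C=c0-V*.0015-U*.0046
E
python3 - <<'E'
from geo import *
print(C); rows(C+N*.0055,tool(-.1025))
E
```

```text
[ 0.57441877 -0.07267642  0.09555604]
t 2.2 q [-0.292  0.456  1.365 -0.008  1.758 -0.024] shift cm [-0.17  0.37 16.34] rotvec [-0.001 -0.     0.107]
```

```bash
python3 -m crank '[[-0.17,0.37,4,0,0,0.107],[-0.17,0.37,8,0,0,0.107],[-0.17,0.37,11,0,0,0.107],[-0.17,0.37,13,0,0,0.107],[-0.17,0.37,14.5,0,0,0.107],[-0.17,0.37,15.5,0,0,0.107],[-0.17,0.37,16.3,0,0,0.107],[-0.17,0.37,16.3,0,0,0.107],[-0.17,0.37,16.3,0,0,0.107]]'
python3 - <<'E'
from geo import *
rows(C+N*.0055,tool(-.1025)); im,d,i=cam("wrist"); cv2.imwrite("pics/w2.png",cv2.resize(im[180:384,130:380],None,fx=2.4,fy=2.4))
E
```

```text
time: 3.1
eef_pos: [0.5781, -0.0732, 0.103]
tcp_rot: [0.807, 0.551, -0.139, -0.164]
contact_force: [0.4, 0.3, 1.2]
opening: 0.498
finger_force: 0.0
t 3.1 q [-0.295  0.459  1.644 -0.011  1.472  0.081] shift cm [-0.05 -0.02  0.28] rotvec [0.003 0.001 0.001]
```

View pics/w2.png

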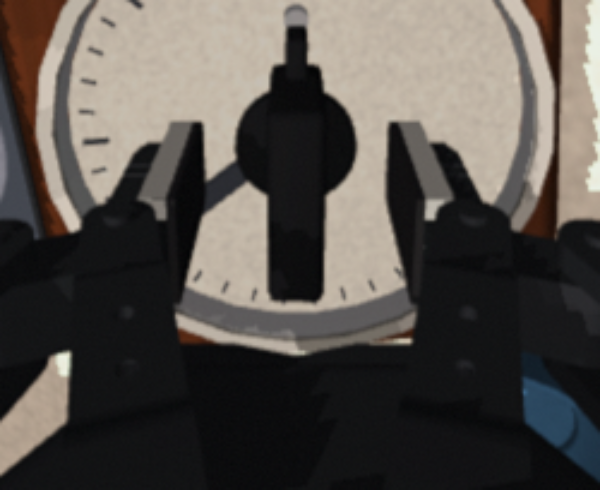

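The bar (270–325) is centred between the pads (205 and 388), so I'll close. I'll check the force, then turn CCW.

```bash
python3 -m crank '[[0,0,0.1,0,0,0],[0,0,0.1,0,0,0],[0,0,0.1,0,0,0],[0,0,0.1,0,0,0],[0,0,0.1,0,0,0],[0,0,0.1,0,0,0],[0,0,0.1,0,0,0],[0,0,0.1,0,0,0]]' 0 40
python3 - <<'E'
from h import *
s=ctrl.get_state(); print(s["wrist_torque"],s["qpos"].round(3))
E
```

```text
time: 3.95
eef_pos: [0.5775, -0.0732, 0.1017]
tcp_rot: [0.807, 0.55, -0.139, -0.164]
contact_force: [2.3, -0.4, 3.4]
opening: 0.133
finger_force: 41.7
[-0.12592283 -0.26392789  0.00390337] [-0.296  0.459  1.646 -0.011  1.47   0.081]
```

Gripped: opening 0.133 is about 11 mm, close to the bar's 12. First turn is 1.9 rad CCW (−rz).

```bash
cat > tq.py <<'E'
from geo import *
s=ctrl.get_state(); A=Rm(s["tcp_rot"]); print("q6",s["qpos"][5].round(3),"torque along N",(s["wrist_torque"]@N).round(3),"ang y",np.arctan2(-(np.cross(-U,A[:,1])@-N),A[:,1]@-U).round(4),"lat mm",[( (s["eef_pos"]-C)@a*1e3).round(2) for a in(U,V,N)],"speed",s["dq"][5].round(3))
E
python3 -m crank '[[0,0,0,0,0,-0.1],[0,0,0,0,0,-0.2],[0,0,0,0,0,-0.3],[0,0,0,0,0,-0.4],[0,0,0,0,0,-0.5],[0,0,0,0,0,-0.6],[0,0,0,0,0,-0.7],[0,0,0,0,0,-0.8],[0,0,0,0,0,-0.9],[0,0,0,0,0,-1.0]]'; python3 tq.py
python3 -m crank '[[0,0,0,0,0,-0.1],[0,0,0,0,0,-0.2],[0,0,0,0,0,-0.3],[0,0,0,0,0,-0.4],[0,0,0,0,0,-0.5],[0,0,0,0,0,-0.6],[0,0,0,0,0,-0.7],[0,0,0,0,0,-0.8],[0,0,0,0,0,-0.9],[0,0,0,0,0,-0.9]]'; python3 tq.py
```

```text
time: 4.95
eef_pos: [0.577, -0.0732, 0.1019]
tcp_rot: [0.442, 0.871, -0.043, -0.212]
contact_force: [0.6, -1.7, 4.2]
opening: 0.135
finger_force: 41.9
q6 -0.923 torque along N -0.043 ang y 0.9026 lat mm [np.float64(0.33), np.float64(-0.14), np.float64(6.88)] speed -0.99
time: 5.95
eef_pos: [0.5767, -0.0737, 0.102]
tcp_rot: [0.021, 0.976, 0.052, -0.21]
contact_force: [-1.8, -2.9, 5.0]
opening: 0.136
finger_force: 41.9
q6 -1.819 torque along N 0.018 ang y 1.7986 lat mm [np.float64(0.45), np.float64(0.35), np.float64(6.89)] speed 0.071
```

Knob followed and is now at about 2.13. Next is the regrasp: release, retract, half turn.

```bash
python3 -m crank '[[0,0,0,0,0,0],[0,0,0,0,0,0],[0,0,0,0,0,0],[0,0,0,0,0,0],[0,0,-2.5,0,0,0],[0,0,-5.5,0,0,0],[0,0,-5.5,0,0,0]]' 0.5
python3 -m crank '[[0,0,0,0,0,0.15],[0,0,0,0,0,0.3],[0,0,0,0,0,0.45],[0,0,0,0,0,0.6],[0,0,0,0,0,0.75],[0,0,0,0,0,0.9],[0,0,0,0,0,1.05],[0,0,0,0,0,1.2],[0,0,0,0,0,1.35],[0,0,0,0,0,1.5]]'
python3 -m crank '[[0,0,0,0,0,0.15],[0,0,0,0,0,0.3],[0,0,0,0,0,0.45],[0,0,0,0,0,0.6],[0,0,0,0,0,0.75],[0,0,0,0,0,0.9],[0,0,0,0,0,1.05],[0,0,0,0,0,1.2],[0,0,0,0,0,1.35],[0,0,0,0,0,1.5]]'; python3 tq.py; python3 - <<'E'
from geo import *
rows(C+N*.006,tool(1.7986-np.pi))
im,d,i=cam("wrist"); p=pts(d,i); cv2.imwrite("pics/r3.png",np.hstack([rect(im,i,C,.0,.066,2800),rect(im,i,C,.034,.066,2800)]))
f=p.reshape(-1,3); h=(f-C)@N; l=f-C-np.outer(h,N); r=np.linalg.norm(l,axis=1); k=f[(r<.035)&(h>.027)&(h<.045)]
print(len(k),cv2.minAreaRect(np.stack([-(k-C)@V*1e3,-(k-C)@U*1e3],1).astype(np.float32)))
E
```

```text
time: 6.65
eef_pos: [0.6026, -0.08, 0.1554]
tcp_rot: [0.022, 0.977, 0.052, -0.205]
contact_force: [0.6, -0.8, 0.3]
opening: 0.498
finger_force: 0.0
time: 7.65
eef_pos: [0.5986, -0.0788, 0.1499]
tcp_rot: [0.683, 0.697, -0.105, -0.19]
contact_force: [-0.6, -0.2, -0.1]
opening: 0.496
finger_force: 0.0
time: 8.65
eef_pos: [0.5986, -0.0788, 0.1499]
tcp_rot: [0.975, 0.045, -0.206, -0.067]
contact_force: [0.4, -0.7, -0.4]
opening: 0.498
finger_force: 0.0
q6 1.187 torque along N -0.023 ang y -1.2075 lat mm [np.float64(0.33), np.float64(-0.62), np.float64(59.82)] speed 1.484
t 8.65 q [-0.294  0.449  1.563 -0.01   1.565  1.187] shift cm [0.01 0.07 5.38] rotvec [0.001 0.    0.135]
1132 ((-0.3356170654296875, 1.3556442260742188), (43.64458084106445, 12.137362480163574), 76.97711181640625)
```

View pics/r3.png

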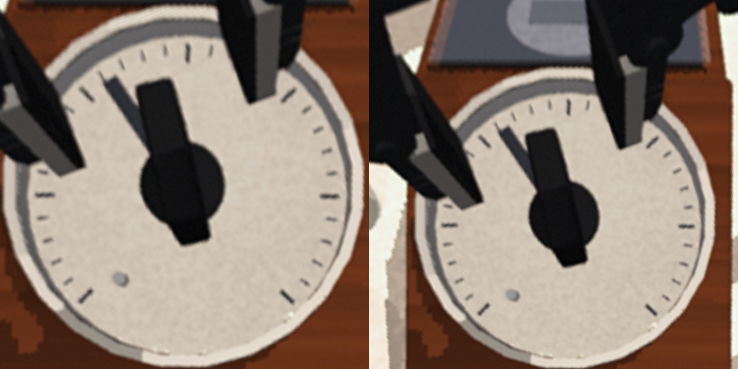

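The view confirms the knob at -13° (joint 2.13), with the pin not yet at the hand. Regrasping.

```bash
python3 -m crank '[[0,0.03,0,0,0,0.142],[0,0.03,2,0,0,0.142],[0,0.03,4,0,0,0.142],[0,0.03,5,0,0,0.142],[0,0.03,5.4,0,0,0.142],[0,0.03,5.4,0,0,0.142]]'; python3 tq.py
python3 -m crank '[[0,0,0,0,0,0],[0,0,0,0,0,0],[0,0,0,0,0,0],[0,0,0,0,0,0],[0,0,0,0,0,0],[0,0,0,0,0,0]]' 0 40; python3 tq.py
python3 -m crank '[[0,0,0,0,0,-0.07],[0,0,0,0,0,-0.14],[0,0,0,0,0,-0.21],[0,0,0,0,0,-0.28],[0,0,0,0,0,-0.35],[0,0,0,0,0,-0.42],[0,0,0,0,0,-0.5],[0,0,0,0,0,-0.5]]'; python3 tq.py
```

```text
time: 9.3
eef_pos: [0.5771, -0.0732, 0.1016]
tcp_rot: [0.976, -0.021, -0.21, -0.053]
contact_force: [-0.7, -0.5, 0.4]
opening: 0.495
finger_force: 0.0
q6 1.322 torque along N 0.024 ang y -1.3423 lat mm [np.float64(0.11), np.float64(-0.21), np.float64(6.64)] speed 0.004
time: 9.9
eef_pos: [0.5784, -0.0739, 0.1032]
tcp_rot: [0.976, -0.022, -0.208, -0.052]
contact_force: [2.3, -2.0, 4.8]
opening: 0.132
finger_force: 42.2
q6 1.323 torque along N -0.014 ang y -1.3433 lat mm [np.float64(-0.53), np.float64(0.13), np.float64(8.67)] speed -0.001
time: 10.7
eef_pos: [0.5783, -0.0738, 0.1032]
tcp_rot: [0.951, 0.221, -0.189, -0.102]
contact_force: [2.5, -1.7, 5.9]
opening: 0.13
finger_force: 42.3
q6 0.823 torque along N 0.054 ang y -0.8431 lat mm [np.float64(-0.43), np.float64(0.02), np.float64(8.66)] speed 0.052
```

```bash
python3 -m crank '[[0,0,0,0,0,-0.07],[0,0,0,0,0,-0.14],[0,0,0,0,0,-0.21],[0,0,0,0,0,-0.28],[0,0,0,0,0,-0.35],[0,0,0,0,0,-0.42],[0,0,0,0,0,-0.5],[0,0,0,0,0,-0.57],[0,0,0,0,0,-0.64],[0,0,0,0,0,-0.7]]'; python3 tq.py
python3 -m crank '[[0,0,0,0,0,-0.07],[0,0,0,0,0,-0.14],[0,0,0,0,0,-0.2],[0,0,0,0,0,-0.25],[0,0,0,0,0,-0.3],[0,0,0,0,0,-0.34],[0,0,0,0,0,-0.37],[0,0,0,0,0,-0.4],[0,0,0,0,0,-0.4],[0,0,0,0,0,-0.4]]'; python3 tq.py; python3 - <<'E'
from geo import *
im,d,i=cam("wrist"); cv2.imwrite("pics/r4.png",np.hstack([rect(im,i,C,.0,.066,2800),im[:369,60:420]]))
E
```

```text
time: 11.7
eef_pos: [0.5781, -0.0736, 0.1033]
tcp_rot: [0.818, 0.534, -0.142, -0.161]
contact_force: [2.2, -2.4, 6.4]
opening: 0.13
finger_force: 42.4
q6 0.122 torque along N -0.114 ang y -0.1426 lat mm [np.float64(-0.2), np.float64(-0.1), np.float64(8.63)] speed -0.588
time: 12.7
eef_pos: [0.578, -0.0736, 0.1034]
tcp_rot: [0.696, 0.685, -0.108, -0.186]
contact_force: [2.1, -2.3, 5.3]
opening: 0.129
finger_force: 42.4
q6 -0.276 torque along N 0.034 ang y 0.2554 lat mm [np.float64(-0.07), np.float64(-0.11), np.float64(8.66)] speed 0.001
```

View pics/r4.png

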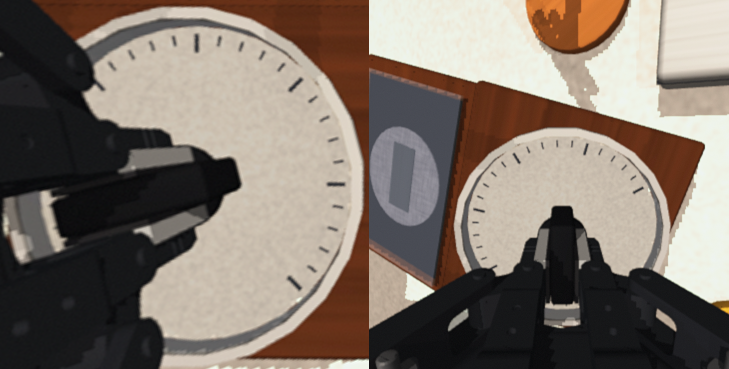

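The hand is hidden under the gripper. The joint estimate is 0.53 and the stop is expected near 0.2, so I'll ease in with torque checks.

```bash
python3 -m crank '[[0,0,0,0,0,-0.03],[0,0,0,0,0,-0.06],[0,0,0,0,0,-0.09],[0,0,0,0,0,-0.12],[0,0,0,0,0,-0.15],[0,0,0,0,0,-0.18],[0,0,0,0,0,-0.2],[0,0,0,0,0,-0.22],[0,0,0,0,0,-0.22],[0,0,0,0,0,-0.22]]' >/dev/null; python3 tq.py
for k in 1 2 3; do python3 tq.py | cut -c1-45; done
python3 -m crank '[[0,0,0,0,0,-0.01],[0,0,0,0,0,-0.02],[0,0,0,0,0,-0.02]]'>/dev/null; python3 tq.py
python3 -m crank '[[0,0,0,0,0,-0.01],[0,0,0,0,0,-0.02],[0,0,0,0,0,-0.02]]'>/dev/null; python3 tq.py
```

```text
q6 -0.496 torque along N 0.037 ang y 0.4753 lat mm [np.float64(0.02), np.float64(-0.07), np.float64(8.66)] speed 0.001
q6 -0.496 torque along N 0.037 ang y 0.4753 l
q6 -0.496 torque along N 0.037 ang y 0.4753 l
q6 -0.496 torque along N 0.037 ang y 0.4753 l
q6 -0.516 torque along N 0.018 ang y 0.4951 lat mm [np.float64(0.02), np.float64(-0.06), np.float64(8.63)] speed 0.002
q6 -0.536 torque along N -0.067 ang y 0.5151 lat mm [np.float64(0.03), np.float64(-0.04), np.float64(8.68)] speed 0.003
```

```bash
for k in 1 2 3; do
python3 tq.py|cut -c1-60; done | tail -1
python3 -m crank '[[0,0,0,0,0,-0.01],[0,0,0,0,0,-0.01]]'>/dev/null; python3 tq.py|cut -c1-60
python3 -m crank '[[0,0,0,0,0,-0.01],[0,0,0,0,0,-0.01]]'>/dev/null; python3 tq.py|cut -c1-60
python3 -m crank '[[0,0,0,0,0,-0.01],[0,0,0,0,0,-0.01]]'>/dev/null; python3 tq.py|cut -c1-60
python3 -m crank '[[0,0,0,0,0,-0.01],[0,0,0,0,0,-0.01]]'>/dev/null; python3 tq.py|cut -c1-60
```

```text
q6 -0.536 torque along N -0.067 ang y 0.5151 lat mm [np.floa
q6 -0.546 torque along N -0.008 ang y 0.5251 lat mm [np.floa
q6 -0.556 torque along N -0.05 ang y 0.5352 lat mm [np.float
q6 -0.566 torque along N -0.053 ang y 0.5452 lat mm [np.floa
q6 -0.576 torque along N -0.031 ang y 0.5551 lat mm [np.floa
```

```bash

python3 -m crank '[[0,0,0,0,0,-0.01],[0,0,0,0,0,-0.01]]'>/dev/null; python3 tq.py|cut -c1-60
python3 -m crank '[[0,0,0,0,0,-0.01],[0,0,0,0,0,-0.01]]'>/dev/null; python3 tq.py|cut -c1-60
python3 -m crank '[[0,0,0,0,0,-0.01],[0,0,0,0,0,-0.01]]'>/dev/null; python3 tq.py|cut -c1-60
```

```text
q6 -0.586 torque along N 0.033 ang y 0.5651 lat mm [np.float
q6 -0.596 torque along N 0.033 ang y 0.5751 lat mm [np.float
q6 -0.606 torque along N -0.036 ang y 0.5851 lat mm [np.floa
```

```bash

python3 -m crank '[[0,0,0,0,0,-0.007],[0,0,0,0,0,-0.007]]'>/dev/null; python3 tq.py|cut -c1-60
python3 -m crank '[[0,0,0,0,0,-0.007],[0,0,0,0,0,-0.007]]'>/dev/null; python3 tq.py|cut -c1-60
```

```text
q6 -0.612 torque along N -0.075 ang y 0.5917 lat mm [np.floa
q6 -0.619 torque along N -0.143 ang y 0.5985 lat mm [np.floa
```

```bash

python3 -m crank '[[0,0,0,0,0,0],[0,0,0,0,0,0]]'>/dev/null; python3 tq.py|cut -c1-60
python3 -m crank '[[0,0,0,0,0,-0.004],[0,0,0,0,0,-0.004]]'>/dev/null; python3 tq.py|cut -c1-60
```

```text
q6 -0.619 torque along N -0.154 ang y 0.5984 lat mm [np.floa
q6 -0.623 torque along N -0.192 ang y 0.6022 lat mm [np.floa
```

```bash

python3 -m crank '[[0,0,0,0,0,-0.005],[0,0,0,0,0,-0.005],[0,0,0,0,0,-0.005],[0,0,0,0,0,-0.005]]'>/dev/null; python3 tq.py|cut -c1-60
```

```text
q6 -0.628 torque along N -0.257 ang y 0.607 lat mm [np.float
```

The torque rises with every step (-0.26 N m, about 7 N at the pin), so the hand is on its stop. Backing off 1.5 rad CW, then release and retract.

```bash
python3 -m crank '[[0,0,0,0,0,0.07],[0,0,0,0,0,0.14],[0,0,0,0,0,0.21],[0,0,0,0,0,0.28],[0,0,0,0,0,0.36],[0,0,0,0,0,0.44],[0,0,0,0,0,0.52],[0,0,0,0,0,0.6],[0,0,0,0,0,0.68],[0,0,0,0,0,0.75]]' >/dev/null; python3 tq.py
python3 -m crank '[[0,0,0,0,0,0.07],[0,0,0,0,0,0.14],[0,0,0,0,0,0.21],[0,0,0,0,0,0.28],[0,0,0,0,0,0.36],[0,0,0,0,0,0.44],[0,0,0,0,0,0.52],[0,0,0,0,0,0.6],[0,0,0,0,0,0.68],[0,0,0,0,0,0.75]]' >/dev/null; python3 tq.py
python3 -m crank '[[0,0,0,0,0,0.03],[0,0,0,0,0,0.03],[0,0,0,0,0,0.03]]'>/dev/null; python3 tq.py
python3 -m crank '[[0,0,0,0,0,0],[0,0,0,0,0,0],[0,0,0,0,0,0],[0,0,0,0,0,0],[0,0,-2,0,0,0],[0,0,-4.5,0,0,0],[0,0,-8,0,0,0],[0,0,-11,0,0,0],[0,0,-11,0,0,0],[0,0,-11,0,0,0]]' 0.5
python3 - <<'E'
from geo import *
im,d,i=cam("wrist"); p=pts(d,i); cv2.imwrite("pics/r5.png",np.hstack([rect(im,i,C,-.008,.066,2800),im[:369,60:420]]))
f=p.reshape(-1,3); h=(f-C)@N; l=f-C-np.outer(h,N); r=np.linalg.norm(l,axis=1); k=f[(r<.035)&(h>.027)&(h<.045)]
print(len(k),cv2.minAreaRect(np.stack([-(k-C)@V*1e3,-(k-C)@U*1e3],1).astype(np.float32)))
E
```

```text
q6 0.124 torque along N 0.086 ang y -0.1446 lat mm [np.float64(-0.19), np.float64(-0.1), np.float64(8.66)] speed 0.689
q6 0.874 torque along N 0.066 ang y -0.8947 lat mm [np.float64(-0.43), np.float64(0.01), np.float64(8.64)] speed 0.689
q6 0.902 torque along N -0.063 ang y -0.9222 lat mm [np.float64(-0.46), np.float64(0.01), np.float64(8.69)] speed 0.001
time: 20.25
eef_pos: [0.6222, -0.0857, 0.2019]
tcp_rot: [0.959, 0.184, -0.193, -0.096]
contact_force: [0.1, -0.4, -0.3]
opening: 0.5
finger_force: 0.0
660 ((-0.1736593246459961, 1.3632373809814453), (43.38745880126953, 11.343329429626465), 52.96947479248047)
```

View pics/r5.png

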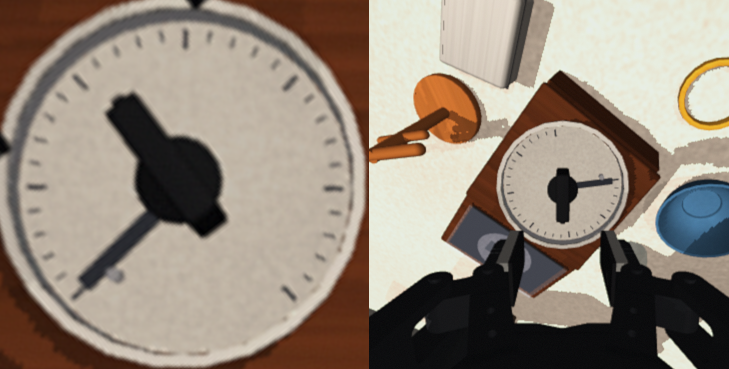

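The hand lies on the zero tick against its post. The knob is backed off to about 1.71 rad and the gripper is clear.

```bash
python3 -c "
from plant import ctrl
print(ctrl.sign_off())"
```

```text
the job is handed in; nothing more can be done
None
```

The job is handed in, with no verdict returned: in the last picture the hand lies at zero against its stop, the knob is backed off about 1.5 rad (joint about 1.7 rad by my estimate), the gripper is clear, and I felt no unexpected contact.

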